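# Peel the top tray off a clinging stack and hold it over the sink

## Task

A red-capped sample pot is standing in the top tray of the stack of pale blue nested plastic trays: lift it out first and stand it upright in the shallow steel tray. The top blue tray is snapped tight into the one beneath, so take it by its upright corner lug and peel it up, that corner first while the opposite corner is still down. Then carry it out over the sink and finish holding it there in the gripper, roughly level, clear above the worktop's height and still; do not put it down, and leave the timer, the dropper bottle and the tape where they are.

Things in the scene. Friction and masses are not known exactly. Their poses are not given: they have to be found in the camera images.
- top_tray: topmost pale blue formed plastic tray, 150 (x) x 110 (y) mm over its flat rim, 24 mm deep, 70 g; origin at the centre of its underside, z up. Rim 8 mm wide, its top at z = +24 mm; walls slope 30 degrees; inner floor 2 mm above the origin, about 106 x 66 mm. An upright grip lug stands at its (-x, +y) corner
- lug (a point): middle of the top tray's upright lug, at (-81.5, +59.7, +45) mm in the top tray's frame (same axes). The lug is a rigid fin 14 mm thick, 34 mm long, its top 30 mm above the rim (z = +54 mm); its length runs towards the tray's centre, direction (75, -55) in the tray's x, y; pinch it across its 14 mm
- far_corner (a point): corner of the top tray's rim diagonally across from the lug, at (+75, -55, +24) mm in the top tray's frame; peel by turning the tray about this corner: the lug corner's tabs snap off first, the far two when the tray is tilted about 0.2 rad
- tray_stack: fixed foot of the stack: dark steel plate 170 x 130 x 4 mm with three lower trays; origin at its underside's centre on the worktop, axes as the top tray, whose origin starts 28 mm above it (rim 52, lug top 82). 4 sprung tabs reach 2 mm over the top rim at (-25,+55) (-75,-10) (+75,+10) (+25,-55), ears 17 mm out, tops 56 high; each holds 2 to 4 N and gives way after about 8 mm lift
- sample_pot: sample pot with red screw cap, 54 mm tall, body 33 mm and cap 37.6 mm in diameter (cap from 42 to 54 mm height), about 22 g; origin at the centre of its underside. It starts upright on the floor of the top tray
- steel_tray: shallow stainless tray, fixed, 110 (x) x 202 (y) x 15 mm; origin at the centre of its underside; inside 98 x 190 mm; a pot in it stands at worktop height
- sink (a point): point at worktop height over the sink, well inside its near left part; the sink bowl extends at least 90 mm from it in x either way and from 80 mm on its left (+y) to more than 80 mm on its right
- timer: bystander: white timer lying flat, 66 x 62 x 22 mm; origin at the centre of its underside
- stain_violet: bystander: amber dropper bottle with violet label, 38 mm in diameter, 94 mm tall; origin at the centre of its underside
- tape_roll: bystander: roll of tan tape lying flat, 100 mm across, 25 mm high; origin at the centre of its underside
There are look-alikes about, which are no part of the job. Of the things that look like the steel_tray, the larger one is meant.

How it is judged (in metres and radians):
On the way, in this order (a step that is already met when the one before it is completed fails the run):
1. the sample pot stands upright and released in the steel tray (x of sample_pot in the frame of steel_tray between -0.05 and 0.05 m and y of sample_pot in the frame of steel_tray between -0.096 and 0.096 m and height (world z) of sample_pot below 0.008 m and angle between sample_pot's own z axis and vertical below 0.12 rad and contact force between sample_pot and the fingers below 0.1 N), for 0.2 s.
2. the lug corner of the top tray is raised (lug 12 mm or more above its seat) while the opposite corner is still down (within 7 mm of its seat) (z of lug in the frame of tray_stack above 0.085 m and z of far_corner in the frame of tray_stack below 0.059 m and horizontal distance between far_corner and tray_stack below 0.103 m and contact force between top_tray and the fingers above 1 N), for 0.05 s.
At the end, for the whole second after the job is handed in: gripper alone holds the top tray at rest over the sink (centre x 0.45..0.69, y -0.66..-0.32), origin over 40 mm, far corner over 30 mm and lug over 40 mm above worktop height, tilt under 0.4 rad; pot upright and standing in the steel tray (contact force between top_tray and the fingers above 1 N and contact force between top_tray and tray_stack below 0.1 N and height (world z) of each of top_tray, lug above 0.04 m and height (world z) of far_corner above 0.03 m and angle between top_tray's own z axis and vertical below 0.4 rad and world x of top_tray between 0.45 and 0.69 m and world y of top_tray between -0.66 and -0.32 m and linear speed of top_tray below 0.03 m/s and angular speed of top_tray below 0.2 rad/s and x of sample_pot in the frame of steel_tray between -0.05 and 0.05 m and y of sample_pot in the frame of steel_tray between -0.096 and 0.096 m and height (world z) of sample_pot below 0.008 m and angle between sample_pot's own z axis and vertical below 0.12 rad); the arm keeps its last pose, push and grip.
It fails at once if the sample pot is tipped over (angle between sample_pot's own z axis and vertical above 0.8 rad).
It fails at once if a bystander is moved more than 30 mm (distance of any of timer, stain_violet, tape_roll from where it was at the start of the episode above 0.03 m).
It also fails if it takes over 48 s, if anything falls off the work surface, if the arm or the gripper's body presses on something with over 40 N, if the wrist force passes 120 N, or if a joint passes its speed limit or range.

## Robot

A 6-joint arm with a two-finger parallel gripper is mounted at the origin on a cart in front of the work surface, level with it; the furniture and walls round the work are solid. World frame = base frame: x ahead of the robot, y to its left, z up, the work surface at z = 0. Lengths are in m, angles in degrees, forces in N, time in s.
With the tool pointing down it reaches from about 0.25 to 0.725 m from the base axis. Payload 9.7 kg.
Tool frame: the origin (TCP) lies midway between the tips of the shut fingers; the grasp point (between the pads) lies 19 mm behind it (bot.hold_point_z is the distance from the TCP to the grasp point, in m); z points along the fingers, y is the line along which they close (so a half turn about z gives the same grasp; the last joint's range is limited). The gripper opens to 85 mm and grips with 20 to 120 N. Pads are 22 mm wide; open, the fingers measure 114 mm over their backs; the gripper's body (76 mm by 85 mm) begins 54 mm behind the grasp point. The pads swing forward as they close: fully open they stand 13 mm farther back than shut.
Start: joints at [77.006, 4.979, 10.078, 95.1, 0, 90], TCP at [0.124, 0.536, 0.196] pointing down, gripper open.
Joint ranges: [-179.16, 179.16], [-48.56, 103.87], [-65.8, 70.77], [-126.05, 130.52], [-82.76, 87.17], [-180, 180]. Speed limits (degrees/s): [127.2, 127.2, 147.25, 180, 180, 180].

## Interface

Orientations are given as [roll, pitch, yaw] about the fixed x, y, z axes, in that order (R = Rz(yaw) Ry(pitch) Rx(roll)).
In Python, from workcell import bot gives the robot as it stands.
- The arm moves only by the tool play_rows, never from a script. Its argument "steps" is a list that holds one entry, the list of rows, each a list of 4 numbers: the shift along the tool's x, y, z in m, then the turn about the tool's z in rad. In form: [[[tx, ty, tz, yaw], ...]]. A call has exactly 5 rows; each row shifts and turns the commanded pose from where the row before left it, along the tool's axes as they then stand; what a row does not reach is not made up. A row lasts 1/12 s, in which the tool goes at most 41.7 mm and 7.16 degrees, less where a joint would pass 70% of its speed; a pose out of reach is approached as far as the arm can. A call is refused whole if a number of a shift passes 0.0417 or a number of a turn 0.125, either way. A call with a gripper value outside its range is refused whole. "gripper" is the finger opening in m, from 0 to 0.0854, set as the call begins (left out, the last holds). The fingers move at their own pace and stop on an object; "squeeze" is the grip in N (left out, the last holds). Time passes only in rows, so rows that do not move let the fingers close, or fill a call up. It gives the time, the measured TCP pose, the force, the opening and the grip force at its end, in the units of the state.
- bot.get_obs(): the state, without advancing time (a new reading comes with each control period).
- bot.camera(name): name is "side" or "top" or "wrist"; returns a dict with "img" (400x640x3 uint8, blue, green, red), "vfov" (degrees; the focal length in pixels is half the picture's height over the tangent of half this angle, whatever the lens; pixels are square), "cx", "cy" (the principal point, pixels), "D" ([k1, k2, p1, p2, k3] as OpenCV has them; the pictures are not rectified), "xyz" and "attitude" of the camera in the world. Camera axes: x right, y down, z forward; pixel columns grow to the right and rows downward; lengths in m; the calibration is good to about 2 mm. A picture is of the moment at which its call begins. There is no depth.
- bot.job_done(): hands the job in; it is judged then, once.
The state is a dict: "time": time; "q": joint angles; "qd": joint speeds; "joint_efforts": joint torques, N m; "ee_pos": TCP position; "tcp_rot": TCP orientation; "wrist_force": force on the tool from outside, world axes, zero at the start; "torque": the same for the moment, N m; "opening": finger opening in m; "grasp_force": force on a finger pad.
Only numpy, scipy, OpenCV 4.12 (cv2) and the standard library are available. Lean on these libraries where they do the work, as an engineer would, in place of code of your own. Each camera call takes 0.05 s, during which the arm holds its last target. There are 200 camera calls.

## Working session

There is one attempt and no reset: what is moved stays moved. The work goes in short steps, Python scripts to look and compute and a tool call to move; the robot and the scene stay as the last step left them, time stands still between calls to the robot, and variables do not carry over. Pictures are saved under pics/ and viewed, at most 10 in all, crops included, and the job is handed in when it is done.

Besides the shell and the picture viewer there is one more tool, called by a JSON object that holds its "name" and its "arguments". play_rows: Moves the arm, as the interface text tells. Its arguments: {"type":"object","properties":{"steps":{"type":"array","items":{"type":"array","items":{"type":"array","items":{"type":"number"}}}},"gripper":{"type":"number"},"squeeze":{"type":"number"}},"required":["steps"]}

```bash
ls; mkdir -p pics; cat > h.py <<'E'
import numpy as np, cv2
from scipy.spatial.transform import Rotation as R
from workcell import bot
def rot(a): return R.from_euler('xyz',a,degrees=True).as_matrix()
def K(c):
    f=c['img'].shape[0]/2/np.tan(np.radians(c['vfov'])/2)
    return np.array([[f,0,c['cx']],[0,f,c['cy']],[0,0,1.]])
def ray(c,uv,z):
    p=cv2.undistortPoints(np.array(uv,float).reshape(-1,1,2),K(c),np.array(c['D'],float)).reshape(-1,2)
    d=np.c_[p,np.ones(len(p))]@rot(c['attitude']).T
    o=np.array(c['xyz']); return o+d*((z-o[2])/d[:,2])[:,None]
def proj(c,P):
    M=rot(c['attitude']).T; t=-M@np.array(c['xyz'])
    return cv2.projectPoints(np.array(P,float),cv2.Rodrigues(M)[0],t,K(c),np.array(c['D'],float))[0].reshape(-1,2)
E
python3 - <<'E'
from h import *
for n in('top','side'):
    c=bot.camera(n); cv2.imwrite(f'pics/{n}0.png',c['img']); np.save(n+'0.npy',c,allow_pickle=True)
    print(n,c['xyz'],c['attitude'],c['vfov'],c['D'])
print(bot.get_obs())
E
```

```text
pics
top [ 0.51210099 -0.03331998  1.20545661] [-177.24273525   -0.78210447  -89.39067982] 51.25981240642567 [-0.10037406  0.          0.          0.          0.        ]
side [0.38353296 0.78209162 0.51996785] [-1.17395370e+02 -9.43350050e-02 -1.64835702e+02] 57.96491738222388 [-0.01438633  0.          0.          0.          0.        ]
{'time': 0.1, 'q': array([7.70057682e+01, 5.00790019e+00, 1.00368518e+01, 9.50994971e+01,
       1.56784294e-04, 9.00010633e+01]), 'qd': array([-0.06155098, -0.05782876,  0.09174349, -0.01078596,  0.02533515,
       -0.03057513]), 'joint_efforts': array([-1.19029410e-04, -5.21563375e+01,  4.65652013e+01,  1.60354172e-02,
       -8.04239278e-06, -1.16628686e-05]), 'ee_pos': array([0.12360929, 0.53566061, 0.19493527]), 'tcp_rot': array([-1.79929455e+02, -1.55475021e-04,  1.67004705e+02]), 'wrist_force': array([ 0.73836404, -0.2715608 , -0.08101303]), 'torque': array([-0.03488875,  0.01577643,  0.0504574 ]), 'grasp_force': 0.0, 'opening': 0.08526031917191276}
```

View pics/top0.png

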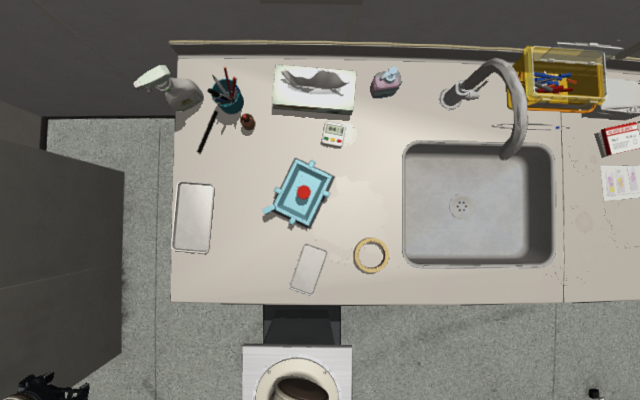

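View pics/side0.png

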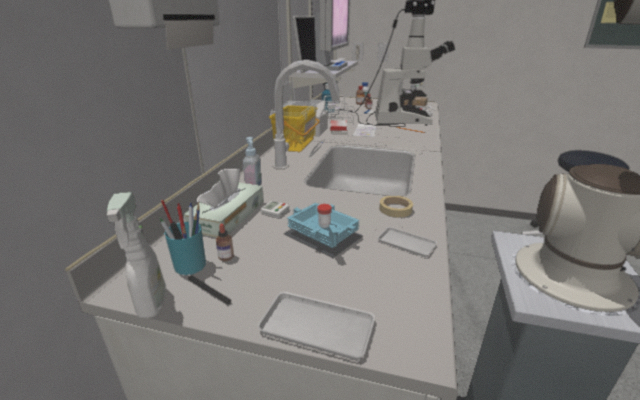

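The top view shows the blue stack at about (303,193) with its lug near (268,211) and the red cap at (303,193). The larger steel tray is at (194,217), the tape at (371,255), the timer at (334,135) and the amber bottle at (247,121). The sink spans columns 403–552.

```bash
python3 - <<'E'
from h import *
c=np.load('top0.npy',allow_pickle=True).item(); im=c['img']
hsv=cv2.cvtColor(im,cv2.COLOR_BGR2HSV)
red=cv2.inRange(hsv,(0,150,100),(6,255,255))|cv2.inRange(hsv,(174,150,100),(180,255,255))
red[:170]=0;red[215:]=0;red[:,:280]=0;red[:,330:]=0
m=cv2.moments(red,True);p=(m['m10']/m['m00'],m['m01']/m['m00']);print('pot px',p,m['m00'],ray(c,p,.084))
blue=cv2.inRange(hsv,(85,50,60),(105,255,255));blue[:150]=0;blue[235:]=0;blue[:,:255]=0;blue[:,345:]=0
cn=max(cv2.findContours(blue,cv2.RETR_EXTERNAL,cv2.CHAIN_APPROX_NONE)[0],key=cv2.contourArea)
print('blue',cv2.minAreaRect(cn))
g=im[:,:]
roi=np.zeros(im.shape[:2],np.uint8);roi[175:262,165:222]=255
# steel tray bright rim
gray=cv2.cvtColor(im,cv2.COLOR_BGR2GRAY);
e=cv2.Canny(gray,40,120)&roi
pts=cv2.findNonZero(e);r=cv2.minAreaRect(pts);print('steel',r);b=cv2.boxPoints(r);print(ray(c,b,.015))
cv2.imwrite('pics/crop.png',np.hstack([cv2.resize(im[150:238,255:345],None,fx=6,fy=6,interpolation=cv2.INTER_CUBIC),cv2.resize(im[172:260,168:212],None,fx=6,fy=6,interpolation=cv2.INTER_CUBIC)])[:, :800])
E
```

```text
pot px (303.3968253968254, 191.9206349206349) 126.0 [[ 0.59077093 -0.01425888  0.084     ]]
blue ((299.8916931152344, 194.00180053710938), (48.367759704589844, 69.69764709472656), 32.7352294921875)
steel ((188.12759399414062, 219.46897888183594), (49.66120147705078, 85.95207977294922), 4.763641834259033)
[[0.39459287 0.39744863 0.015     ]
 [0.64167048 0.38263296 0.015     ]
 [0.63094721 0.23747039 0.015     ]
 [0.38553137 0.25318997 0.015     ]]
```

View pics/crop.png

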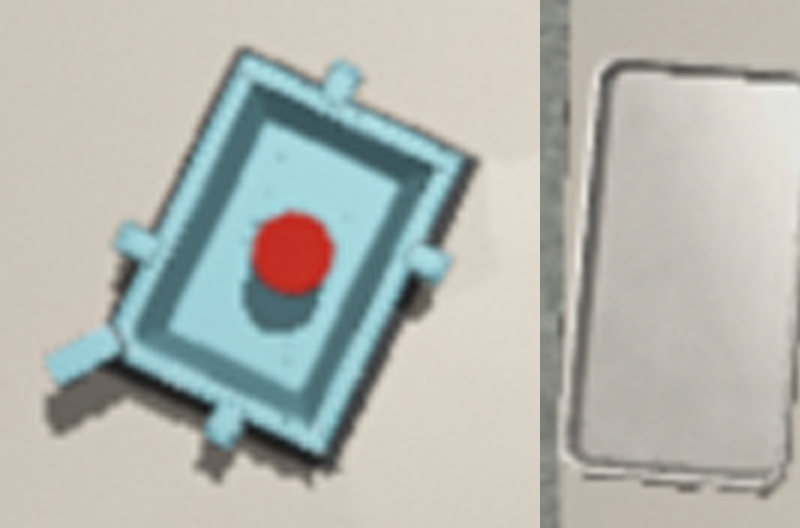

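```bash
python3 - <<'E'
from h import *
from math import *
c=np.load('top0.npy',allow_pickle=True).item()
f=lambda L:[(255+(x+.5)/6-.5,150+(y+.5)/6-.5) for x,y in L]
P=ray(c,f([(242,50),(472,158),(325,458)]),.052)  # +x+y, +x-y, -x-y
print(P, np.linalg.norm(P[0]-P[1]),np.linalg.norm(P[1]-P[2]))
src=np.array([[.075,.055],[.075,-.055],[-.075,-.055]])
a=src-src.mean(0);b=P[:,:2]-P[:,:2].mean(0)
yaw=atan2((a[:,0]*b[:,1]-a[:,1]*b[:,0]).sum(),(a*b).sum())
Rm=np.array([[cos(yaw),-sin(yaw)],[sin(yaw),cos(yaw)]])
o=P[:,:2].mean(0)-Rm@src.mean(0)
print('tray yaw',degrees(yaw),'o',o)
lug=o+Rm@[-.0815,.0597];d=Rm@np.array([75,-55]);d/=np.hypot(*d)
print('lug',lug,'dir deg',degrees(atan2(d[1],d[0])))
# lug top px
L=ray(c,f([(45,355),(65,385),(108,326),(122,352)]),.082);print(L)
print('pred lugtop ends',lug-d*.017,lug+d*.017)
print('farcorner',o+Rm@[.075,-.055])
S=ray(c,[(178,182.8),(214,184),(208.8,252.8),(173,248.7)],.012);print('steel',S.mean(0),S)
print('tape',ray(c,(371,255),.02),'timer',ray(c,(334,135),.02),'bottle',ray(c,(247,121),.09),'small tray',ray(c,(309,269),.01))
print('sink',ray(c,[(403,200),(552,200),(478,143),(478,265)],0))
w=bot.camera('wrist');print(w['xyz'],w['attitude'],w['vfov'])
E
```

```text
[[ 0.68771488  0.01109045  0.052     ]
 [ 0.6386008  -0.09616998  0.052     ]
 [ 0.49906359 -0.02962727  0.052     ]] 0.11797030809856975 0.15459160689641424
tray yaw -24.626756641243418 o [ 0.59337331 -0.0111522 ]
lug [0.54416373 0.07707907] dir deg -60.880594378688215
[[0.54419224 0.09661044 0.082     ]
 [0.5308215  0.08739785 0.082     ]
 [0.55755355 0.06847509 0.082     ]
 [0.54593705 0.06200203 0.082     ]]
pred lugtop ends [0.535891   0.09193039] [0.55243646 0.06222774]
farcorner [ 0.63863264 -0.09240239]
steel [0.52015337 0.30284018 0.012     ] [[0.61835326 0.35027426 0.012     ]
 [0.61586129 0.24487148 0.012     ]
 [0.41821734 0.25588395 0.012     ]
 [0.42818158 0.36033105 0.012     ]]
tape [[ 0.41775829 -0.20744845  0.02      ]] timer [[ 0.76056666 -0.09916267  0.02      ]] bottle [[0.78175849 0.14129482 0.09      ]] small tray [[ 0.3756055  -0.03156835  0.01      ]]
sink [[ 0.57652731 -0.30338245  0.        ]
 [ 0.58184142 -0.76320815  0.        ]
 [ 0.74948519 -0.53125878  0.        ]
 [ 0.38758333 -0.52838753  0.        ]]
[0.04970176 0.55317576 0.37276524] [1.62498293e+02 1.68128936e-02 7.70183778e+01] 59.569633486436004
```

{"name": "play_rows", "arguments": {"steps": [[[0,0,0,0.12],[0,0,0,0.12],[0,0,0,0.12],[0,0,0,0.12],[0,0,0,0.12]]], "gripper": 0.085, "squeeze": 25}}

```text
time: 0.57
ee_pos: [0.1236, 0.5358, 0.1953]
tcp_rot: [-180.0, 0.0, 132.3]
wrist_force: [-0.7, -0.0, -0.4]
opening: 0.0853
grasp_force: 0.0
```

{"name": "play_rows", "arguments": {"steps": [[[0,0,0,0.12],[0,0,0,0.12],[-0.0393,0.008,0,0],[-0.0393,0.008,0,0],[-0.0393,0.008,0,0]]]}}

```text
time: 0.98
ee_pos: [0.2019, 0.4431, 0.1949]
tcp_rot: [-180.0, 0.0, 119.0]
wrist_force: [0.2, 1.0, 0.7]
opening: 0.0851
grasp_force: 0.0
```

{"name": "play_rows", "arguments": {"steps": [[[-0.0393,0.008,0,0],[-0.0393,0.008,0,0],[-0.0393,0.008,0,0],[-0.0393,0.008,0,0],[-0.0393,0.008,0,0]]]}}

```text
time: 1.4
ee_pos: [0.3323, 0.2898, 0.1956]
tcp_rot: [180.0, -0.0, 118.9]
wrist_force: [1.0, 0.4, 0.1]
opening: 0.0849
grasp_force: 0.0
```

{"name": "play_rows", "arguments": {"steps": [[[-0.0393,0.008,0,0],[-0.0393,0.008,0,0],[-0.0393,0.008,0,0],[-0.0393,0.008,0,0],[-0.0393,0.008,0,0]]]}}

```text
time: 1.82
ee_pos: [0.4623, 0.1368, 0.1956]
tcp_rot: [180.0, 0.0, 118.9]
wrist_force: [0.7, 0.9, 0.4]
opening: 0.0849
grasp_force: 0.0
```

{"name": "play_rows", "arguments": {"steps": [[[-0.0393,0.008,0,0],[-0.0393,0.008,0,0],[0,0,0,0],[0,0,0,0],[0,0,0,0]]]}}

```text
time: 2.23
ee_pos: [0.5131, 0.0777, 0.1952]
tcp_rot: [-179.9, -0.0, 118.8]
wrist_force: [-0.6, 0.7, -1.1]
opening: 0.0849
grasp_force: 0.0
```

```bash
python3 - <<'E'
from h import *
c=bot.camera('wrist'); np.save('w0.npy',c,allow_pickle=True); cv2.imwrite('pics/w0.png',c['img'])
print(c['xyz'],c['attitude'])
hsv=cv2.cvtColor(c['img'],cv2.COLOR_BGR2HSV)
red=cv2.inRange(hsv,(0,150,80),(6,255,255))|cv2.inRange(hsv,(174,150,80),(180,255,255))
cn=max(cv2.findContours(red,cv2.RETR_EXTERNAL,cv2.CHAIN_APPROX_NONE)[0],key=cv2.contourArea);print(cv2.boundingRect(cn))
print(proj(c,[[.591,-.0143,.084],[.5442,.0771,.082]]))
E
```

```text
[0.47712081 0.14497044 0.37311335] [ 1.62577198e+02 -1.55125307e-03  2.88466273e+01]
(329, 288, 38, 33)
[[346.33443701 304.56800419]
 [352.21568688 201.86639811]]
```

View pics/w0.png

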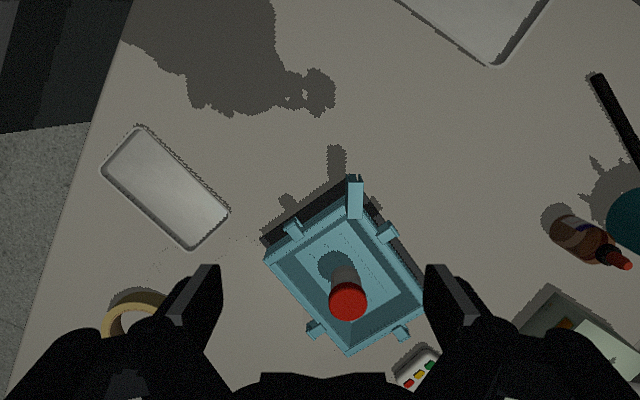

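The wrist view shows the cap at (348,302) and the lug around (355,198). Both agree with the top-view estimates to within about 2 mm. Next I go to the pot.

{"name": "play_rows", "arguments": {"steps": [[[-0.039,0.008,0,0],[-0.039,0.008,0,0],[-0.039,0.008,0,0],[0,0,0.034,0],[0,0,0.034,0]]]}}

```text
time: 2.7
ee_pos: [0.5934, -0.0133, 0.1286]
tcp_rot: [179.8, 0.1, 118.9]
wrist_force: [0.0, 0.2, -0.6]
opening: 0.0847
grasp_force: 0.0
```

{"name": "play_rows", "arguments": {"steps": [[[0,0,0.034,0],[0,0,0.02,0],[0,0,0.014,0],[0,0,0,0],[0,0,0,0]]]}}

```text
time: 3.12
ee_pos: [0.5903, -0.0119, 0.0598]
tcp_rot: [-180.0, -0.0, 119.0]
wrist_force: [-0.3, -0.1, 0.2]
opening: 0.0852
grasp_force: 0.0
```

{"name": "play_rows", "arguments": {"steps": [[[0,0,0,0],[0,0,0,0],[0,0,0,0],[0,0,0,0],[0,0,0,0]]], "gripper": 0.02, "squeeze": 25}}

```text
time: 3.53
ee_pos: [0.5912, -0.0132, 0.0602]
tcp_rot: [180.0, 0.0, 118.9]
wrist_force: [0.3, -0.0, -0.2]
opening: 0.0254
grasp_force: 0.0
```

{"name": "play_rows", "arguments": {"steps": [[[0,0,0,0],[0,0,0,0],[0,0,0,0],[0,0,0,0],[0,0,0,0]]]}}

```text
time: 3.95
ee_pos: [0.5909, -0.0133, 0.0596]
tcp_rot: [-180.0, -0.0, 118.9]
wrist_force: [-0.2, -0.7, -0.8]
opening: 0.0199
grasp_force: 0.0
```

```bash
python3 - <<'E'
from h import *
ims=[]
for n in('wrist','side'):
    c=bot.camera(n); np.save(n[0]+'1.npy',c,allow_pickle=True); ims.append(c['img'])
cv2.imwrite('pics/a1.png',np.hstack([ims[0][100:,150:500],cv2.resize(ims[1][170:270,260:410],None,fx=3,fy=3)]))
E
```

```text
(no output)
```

View pics/a1.png

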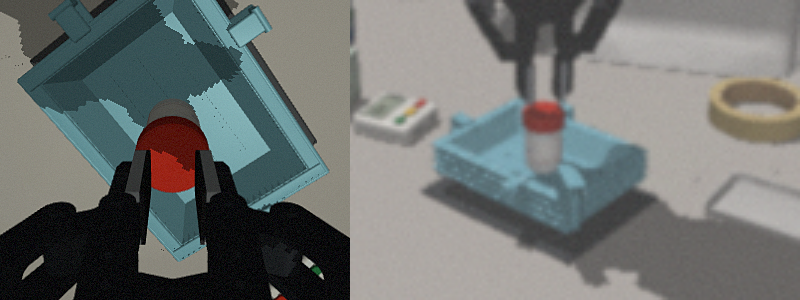

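```bash
python3 - <<'E'
from h import *
w=np.load('w1.npy',allow_pickle=True).item();s=np.load('s1.npy',allow_pickle=True).item();t=np.load('top0.npy',allow_pickle=True).item()
s0=np.load('side0.npy',allow_pickle=True).item()
o=bot.get_obs();print(o['ee_pos'],w['xyz'],w['attitude'],bot.hold_point_z)
def cap(c,x0,x1,y0,y1):
    hsv=cv2.cvtColor(c['img'],cv2.COLOR_BGR2HSV)
    red=cv2.inRange(hsv,(0,140,50),(8,255,255))|cv2.inRange(hsv,(172,140,50),(180,255,255))
    r=np.zeros_like(red);r[y0:y1,x0:x1]=red[y0:y1,x0:x1]
    return cv2.boundingRect(r)
print('w tcp',proj(w,[o['ee_pos'],[.591,-.0135,.084],[.591,-.0135,.072]]),cap(w,250,400,180,320))
for n,c in(('s0',s0),('s1',s)):
    print(n,'pred captop',proj(c,[[.591,-.0135,.084],[.591,-.0135,.072],o['ee_pos']]),cap(c,300,350,190,230))
for n,c in(('t',t),):
    print('top',proj(c,[[.591,-.0135,.084]]),cap(c,280,330,170,215))
t1=bot.camera('top');np.save('t1.npy',t1,allow_pickle=True);print(cap(t1,280,330,170,215),proj(t1,[o['ee_pos']]))
E
```

```text
[ 0.59094012 -0.01322237  0.05955925] [0.5547431  0.05405241 0.23735335] [ 1.62546273e+02 -4.46054599e-02  2.88863828e+01] 0.0187
w tcp [[320.74389782 236.8354642 ]
 [320.38063065 257.33678336]
 [320.49349146 246.85196193]] (285, 216, 74, 77)
s0 pred captop [[324.08192939 206.76961693]
 [324.05791637 210.8590443 ]
 [324.02835052 215.10112465]] (318, 205, 13, 6)
s1 pred captop [[324.08192939 206.76961693]
 [324.05791637 210.8590443 ]
 [324.02835052 215.10112465]] (322, 205, 8, 3)
top [[303.11632858 191.83264234]] (297, 186, 13, 13)
(0, 0, 0, 0) [[303.16445921 192.47779523]]
```

The pot has not moved, and the fingers closed just above its cap. In both the side and wrist views the real tips stand about 35 mm higher than the nominal TCP. I reopen and go about 28 mm lower, watching the force.

{"name": "play_rows", "arguments": {"steps": [[[0,0,0,0],[0,0,0,0],[0,0,0,0],[0,0,0,0],[0,0,0,0]]], "gripper": 0.085}}

```text
time: 4.52
ee_pos: [0.5909, -0.0132, 0.0596]
tcp_rot: [-180.0, -0.0, 118.9]
wrist_force: [0.1, 0.0, -0.2]
opening: 0.0789
grasp_force: 0.0
```

{"name": "play_rows", "arguments": {"steps": [[[0,0,0.008,0],[0,0,0.008,0],[0,0,0.008,0],[0,0,0.004,0],[0,0,0,0]]]}}

```text
time: 4.93
ee_pos: [0.59, -0.0132, 0.0297]
tcp_rot: [-179.9, -0.1, 118.9]
wrist_force: [-1.0, 0.5, -0.2]
opening: 0.0849
grasp_force: 0.0
```

{"name": "play_rows", "arguments": {"steps": [[[0,0,0,0],[0,0,0,0],[0,0,0,0],[0,0,0,0],[0,0,0,0]]], "gripper": 0.025, "squeeze": 25}}

```text
time: 5.35
ee_pos: [0.5912, -0.0132, 0.0322]
tcp_rot: [180.0, 0.0, 118.9]
wrist_force: [-1.0, -1.2, 2.7]
opening: 0.0364
grasp_force: 24.9
```

{"name": "play_rows", "arguments": {"steps": [[[0,0,-0.01,0],[0,0,-0.02,0],[0,0,-0.03,0],[0,0,-0.03,0],[0,0,-0.01,0]]]}}

```text
time: 5.77
ee_pos: [0.5923, -0.0132, 0.1371]
tcp_rot: [179.7, 0.2, 118.9]
wrist_force: [-0.3, 0.4, 0.2]
opening: 0.0365
grasp_force: 25.1
```

{"name": "play_rows", "arguments": {"steps": [[[0.015,0.0045,0,0],[0.031,0.009,0,0],[0.031,0.009,0,0],[0.031,0.009,0,0],[0.031,0.009,0,0]]]}}

```text
time: 6.18
ee_pos: [0.5588, 0.1293, 0.132]
tcp_rot: [180.0, 0.0, 118.8]
wrist_force: [0.2, -0.6, -0.2]
opening: 0.0365
grasp_force: 25.1
```

{"name": "play_rows", "arguments": {"steps": [[[0.031,0.009,0,0],[0.031,0.009,0,0],[0.031,0.009,0,0],[0.031,0.009,0,0],[0.031,0.009,0,0]]]}}

```text
time: 6.6
ee_pos: [0.5232, 0.2871, 0.132]
tcp_rot: [180.0, -0.0, 118.9]
wrist_force: [1.3, 0.4, -0.9]
opening: 0.0366
grasp_force: 25.1
```

{"name": "play_rows", "arguments": {"steps": [[[0.0163,0.0047,0,0],[0,0,0,0],[0,0,0.02,0],[0,0,0.03,0],[0,0,0.03,0]]]}}

```text
time: 7.02
ee_pos: [0.5208, 0.302, 0.0518]
tcp_rot: [179.9, 0.0, 118.9]
wrist_force: [-0.2, -0.2, -0.6]
opening: 0.0363
grasp_force: 25.1
```

```bash
python3 - <<'E'
from h import *
ims=[]
for n in('wrist','side'):
    c=bot.camera(n); ims.append(c['img'])
    print(proj(c,[[.52,.303,0],bot.get_obs()['ee_pos']]))
cv2.imwrite('pics/a2.png',np.hstack([ims[0][100:400,150:500],cv2.resize(ims[1][200:367,230:430],None,fx=1.8,fy=1.8)[:300]]))
print(bot.get_obs()['ee_pos'])
E
```

```text
[[320.51441169 205.42904876]
 [314.78578264 231.97903641]]
[[317.47213105 326.31172067]
 [319.07653081 306.79984747]]
[0.51762528 0.29999232 0.04677752]
```

View pics/a2.png

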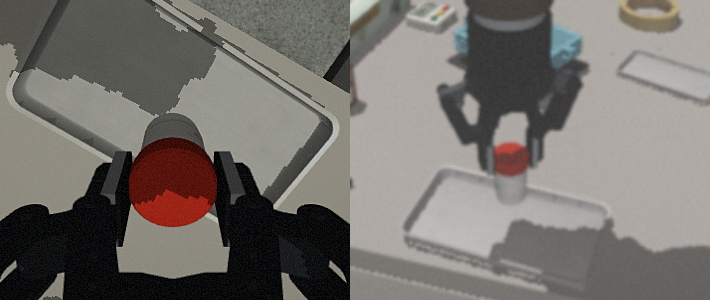

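{"name": "play_rows", "arguments": {"steps": [[[0,0,0.018,0],[0,0,0.014,0],[0,0,0.008,0],[0,0,0.004,0],[0,0,0.0,0]]]}}

```text
time: 7.53
ee_pos: [0.5202, 0.3018, 0.008]
tcp_rot: [-180.0, 0.0, 118.9]
wrist_force: [-1.0, -0.0, -0.1]
opening: 0.0368
grasp_force: 25.3
```

{"name": "play_rows", "arguments": {"steps": [[[0,0,0.002,0],[0,0,0.001,0],[0,0,0.001,0],[0,0,0,0],[0,0,0,0]]]}}

```text
time: 7.95
ee_pos: [0.5202, 0.3022, 0.0039]
tcp_rot: [180.0, 0.0, 118.9]
wrist_force: [0.3, -0.3, -0.9]
opening: 0.0366
grasp_force: 25.3
```

{"name": "play_rows", "arguments": {"steps": [[[0,0,0.0015,0],[0,0,0,0],[0,0,0,0],[0,0,0,0],[0,0,0,0]]]}}

```text
time: 8.37
ee_pos: [0.5202, 0.3021, 0.0022]
tcp_rot: [180.0, -0.0, 118.9]
wrist_force: [-0.8, 0.8, 0.9]
opening: 0.0367
grasp_force: 25.3
```

{"name": "play_rows", "arguments": {"steps": [[[0,0,0,0],[0,0,0,0],[0,0,0,0],[0,0,0,0],[0,0,0,0]]], "gripper": 0.085}}

```text
time: 8.78
ee_pos: [0.52, 0.3021, 0.002]
tcp_rot: [-180.0, 0.0, 118.9]
wrist_force: [-0.1, -1.2, -0.6]
opening: 0.085
grasp_force: 0.0
```

{"name": "play_rows", "arguments": {"steps": [[[0,0,0,0],[0,0,-0.02,0],[0,0,-0.03,0],[0,0,-0.04,0],[0,0,-0.04,0]]]}}

```text
time: 9.2
ee_pos: [0.5194, 0.3017, 0.1328]
tcp_rot: [-179.9, 0.0, 118.9]
wrist_force: [0.2, 0.0, -0.2]
opening: 0.0848
grasp_force: 0.0
```

```bash
python3 - <<'E'
from h import *
c=bot.camera('wrist');s=bot.camera('side')
np.save('w3.npy',c,allow_pickle=True)
cv2.imwrite('pics/a3.png',np.hstack([c['img'][100:400,150:500],cv2.resize(s['img'][200:367,230:430],None,fx=1.8,fy=1.8)[:300]]))
E
```

```text
(no output)
```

View pics/a3.png

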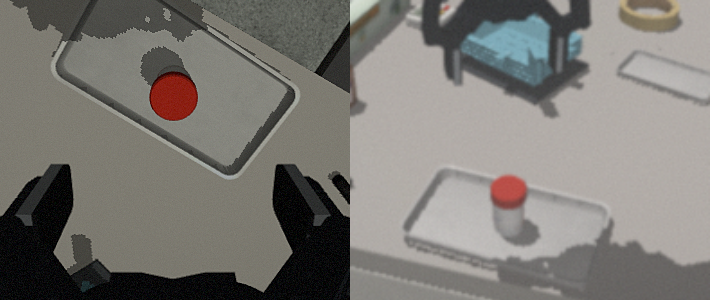

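The pot stands upright in the middle of the steel tray and is released. Now I move above the lug.

{"name": "play_rows", "arguments": {"steps": [[[-0.03,-0.0125,0,0],[-0.03,-0.0125,0,0],[-0.03,-0.0125,0,0],[-0.03,-0.0125,0,0],[-0.03,-0.0125,0,0]]], "gripper": 0.055}}

```text
time: 9.72
ee_pos: [0.5377, 0.1392, 0.1322]
tcp_rot: [180.0, 0.0, 118.9]
wrist_force: [0.4, -0.2, -0.2]
opening: 0.0548
grasp_force: 0.0
```

{"name": "play_rows", "arguments": {"steps": [[[-0.03,-0.0125,0,0],[-0.028,-0.012,0,0],[0,0,0,0],[0,0,0,0],[0,0,0,0]]]}}

```text
time: 10.13
ee_pos: [0.5444, 0.0781, 0.1321]
tcp_rot: [180.0, -0.0, 118.8]
wrist_force: [0.1, 0.1, 0.6]
opening: 0.0551
grasp_force: 0.0
```

```bash
python3 - <<'E'
from h import *
c=bot.camera('wrist');np.save('w4.npy',c,allow_pickle=True);o=bot.get_obs();print(o['ee_pos'],o['tcp_rot'])
P=[[.5359,.0919,.082],[.5524,.0622,.082],[.5442,.0771,.082],[.5442,.0771,.073],o['ee_pos']]
q=proj(c,P);print(q)
im=c['img'].copy()
for u in q[:3]: cv2.circle(im,(int(round(u[0])),int(round(u[1]))),1,(0,0,255),-1)
cv2.imwrite('pics/a4.png',cv2.resize(im[130:330,200:440],None,fx=3,fy=3,interpolation=cv2.INTER_NEAREST))
E
```

```text
[0.54431602 0.07859407 0.13206423] [ 1.79994389e+02 -1.18007368e-02  1.18902490e+02]
[[319.81756898 185.19780014]
 [320.09186175 231.95901508]
 [320.05585293 209.0494645 ]
 [320.12489213 205.00137487]
 [321.04798193 236.03924226]]
```

View pics/a4.png

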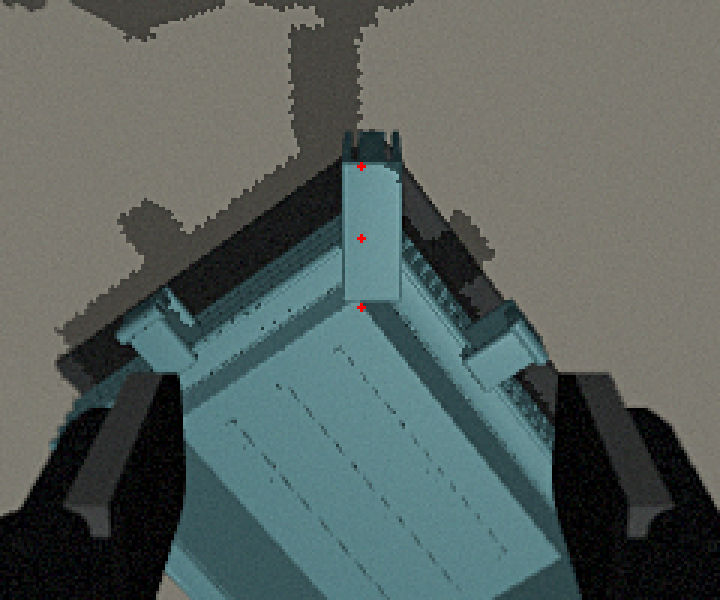

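The lug top covers (343–401, 163–301) in the crop. That is about 2 mm to tool +y of the fingers and well aligned in yaw. I go down and grip.

{"name": "play_rows", "arguments": {"steps": [[[0,0.0018,0.04,0],[0,0,0.03,0],[0,0,0.02,0],[0,0,0.01,0],[0,0,0.006,0]]]}}

```text
time: 10.6
ee_pos: [0.5451, 0.0797, 0.0247]
tcp_rot: [-179.9, -0.0, 119.0]
wrist_force: [-0.3, -0.3, 0.2]
opening: 0.0551
grasp_force: 0.0
```

{"name": "play_rows", "arguments": {"steps": [[[0,0,0,0],[0,0,0,0],[0,0,0,0],[0,0,0,0],[0,0,0,0]]], "gripper": 0.0, "squeeze": 30}}

```text
time: 11.02
ee_pos: [0.5466, 0.0789, 0.0277]
tcp_rot: [179.9, 0.0, 118.9]
wrist_force: [-2.7, -0.9, 6.2]
opening: 0.0137
grasp_force: 32.1
```

{"name": "play_rows", "arguments": {"steps": [[[0,0,0,0],[0,0,0,0],[0,0,0,0],[0,0,0,0],[0,0,0,0]]]}}

```text
time: 11.43
ee_pos: [0.5466, 0.0789, 0.0277]
tcp_rot: [179.9, 0.0, 118.9]
wrist_force: [-1.8, 0.3, 6.2]
opening: 0.0135
grasp_force: 32.0
```

{"name": "play_rows", "arguments": {"steps": [[[-0.0003,0,-0.003,0],[-0.0004,0,-0.003,0],[-0.0004,0,-0.003,0],[-0.0005,0,-0.003,0],[-0.0005,0,-0.003,0]]]}}

```text
time: 11.85
ee_pos: [0.5469, 0.0766, 0.0408]
tcp_rot: [-180.0, 0.0, 118.9]
wrist_force: [3.9, -5.0, -7.2]
opening: 0.0134
grasp_force: 30.3
```

{"name": "play_rows", "arguments": {"steps": [[[-0.0006,0,-0.003,0],[-0.0006,0,-0.003,0],[0,0,0,0],[0,0,0,0],[0,0,0,0]]]}}

```text
time: 12.27
ee_pos: [0.5479, 0.0758, 0.0475]
tcp_rot: [180.0, 0.0, 118.9]
wrist_force: [3.1, -2.6, -3.0]
opening: 0.0129
grasp_force: 30.6
```

```bash
python3 - <<'E'
from h import *
c=bot.camera('wrist');s=bot.camera('side')
cv2.imwrite('pics/a5.png',np.hstack([c['img'][100:400,150:500],cv2.resize(s['img'][180:280,270:390],None,fx=3,fy=3)]))
o=bot.get_obs();print(o['torque'],o['wrist_force'],o['tcp_rot'],o['ee_pos'])
E
```

```text
[-0.64966559 -0.48285218  0.08983179] [ 2.71841365 -3.42030827 -3.06066603] [1.79973615e+02 2.59456536e-02 1.18877304e+02] [0.54775156 0.07586487 0.04726827]
```

View pics/a5.png

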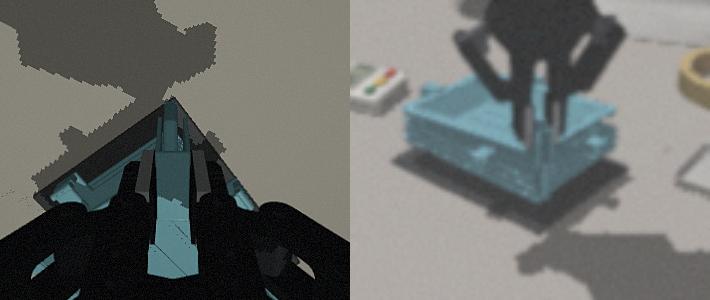

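The lug corner is up, with the tray tilted and its far side still down. I continue the peel.

{"name": "play_rows", "arguments": {"steps": [[[-0.0012,0,-0.004,0],[-0.0012,0,-0.004,0],[-0.0012,0,-0.004,0],[-0.0012,0,-0.004,0],[-0.0012,0,-0.004,0]]]}}

```text
time: 12.78
ee_pos: [0.5505, 0.071, 0.0677]
tcp_rot: [180.0, -0.0, 118.9]
wrist_force: [2.4, 0.3, -4.2]
opening: 0.013
grasp_force: 30.8
```

{"name": "play_rows", "arguments": {"steps": [[[-0.0014,0,-0.004,0],[0,0,0,0],[0,0,0,0],[0,0,0,0],[0,0,0,0]]]}}

```text
time: 13.2
ee_pos: [0.551, 0.0697, 0.0711]
tcp_rot: [180.0, -0.0, 118.9]
wrist_force: [0.3, 1.7, -0.8]
opening: 0.0135
grasp_force: 31.2
```

```bash
python3 - <<'E'
from h import *
o=bot.get_obs();print(o['torque'],o['wrist_force'],o['ee_pos'])
E
```

```text
[0.47238489 0.06500461 0.27489644] [ 0.31335645  1.720581   -0.80459486] [0.55102593 0.06966181 0.07108225]
```

{"name": "play_rows", "arguments": {"steps": [[[0,0,0,0],[0,0,0,0],[0,0,-0.005,0],[0,0,-0.005,0],[0,0,-0.01,0]]], "squeeze": 70}}

```text
time: 13.62
ee_pos: [0.5507, 0.069, 0.091]
tcp_rot: [-179.9, 0.0, 118.8]
wrist_force: [-0.1, 0.0, -0.9]
opening: 0.0126
grasp_force: 71.6
```

{"name": "play_rows", "arguments": {"steps": [[[0,0,-0.015,0],[0,0,-0.015,0],[0,0,-0.015,0],[0,0,0,0],[0,0,0,0]]]}}

```text
time: 14.03
ee_pos: [0.5518, 0.0693, 0.1373]
tcp_rot: [179.9, 0.1, 118.9]
wrist_force: [0.6, -1.8, -1.7]
opening: 0.0126
grasp_force: 71.7
```

```bash
python3 - <<'E'
from h import *
c=bot.camera('wrist');s=bot.camera('side')
cv2.imwrite('pics/a6.png',np.hstack([c['img'][100:400,150:500],cv2.resize(s['img'][160:280,270:400],None,fx=2.5,fy=2.5)]))
o=bot.get_obs();print(o['torque'],o['wrist_force'],o['ee_pos'])
E
```

```text
[ 0.01303409  0.04794487 -0.00081848] [ 0.30903104 -0.29519712 -0.12537299] [0.5509302  0.06929327 0.13548776]
```

View pics/a6.png

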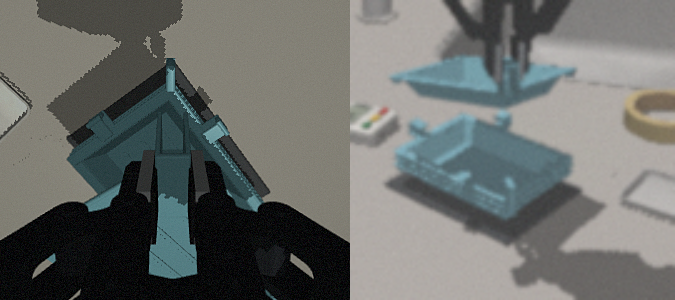

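The tray is free of the stack and hanging from the lug at a modest tilt. I check the faucet spout's position before carrying it.

```bash
python3 - <<'E'
from h import *
t=np.load('top0.npy',allow_pickle=True).item();s=np.load('side0.npy',allow_pickle=True).item()
for a,b in (((508,152),(335,93)),((515,90),(305,62))):
    A=np.array(t['xyz']);B=np.array(s['xyz']);u=ray(t,a,0)[0]-A;v=ray(s,b,0)[0]-B
    k=np.linalg.lstsq(np.c_[u,-v],B-A,rcond=None)[0];print(A+k[0]*u,B+k[1]*v)
E
```

```text
[ 0.67491684 -0.48646396  0.28169435] [ 0.67705373 -0.48599706  0.28184195]
[ 0.7872456  -0.45494894  0.38589006] [ 0.77648567 -0.45814203  0.38392044]
```

{"name": "play_rows", "arguments": {"steps": [[[-0.005,-0.005,0,0],[-0.01,-0.01,0,0],[-0.0145,-0.0135,0,0],[-0.0145,-0.0135,0,0],[-0.0145,-0.0135,0,0]]]}}

```text
time: 14.55
ee_pos: [0.5297, -0.0103, 0.1355]
tcp_rot: [-179.9, -0.0, 118.9]
wrist_force: [0.1, -0.1, -0.2]
opening: 0.0127
grasp_force: 71.6
```

{"name": "play_rows", "arguments": {"steps": [[[-0.0145,-0.0135,0,0],[-0.0145,-0.0135,0,0],[-0.0145,-0.0135,0,0],[-0.0145,-0.0135,0,0],[-0.0145,-0.0135,0,0]]]}}

```text
time: 14.97
ee_pos: [0.5054, -0.1065, 0.1356]
tcp_rot: [-180.0, -0.0, 118.8]
wrist_force: [-0.3, -0.8, -0.6]
opening: 0.0126
grasp_force: 71.6
```

{"name": "play_rows", "arguments": {"steps": [[[-0.0145,-0.0135,0,0],[-0.0145,-0.0135,0,0],[-0.0145,-0.0135,0,0],[-0.0145,-0.0135,0,0],[-0.0145,-0.0135,0,0]]]}}

```text
time: 15.38
ee_pos: [0.4811, -0.2025, 0.1356]
tcp_rot: [-180.0, -0.0, 118.8]
wrist_force: [1.1, -0.4, -1.0]
opening: 0.0125
grasp_force: 71.6
```

{"name": "play_rows", "arguments": {"steps": [[[-0.0145,-0.0135,0,0],[-0.0145,-0.0135,0,0],[-0.0145,-0.0135,0,0],[-0.01,-0.01,0,0],[-0.005,-0.005,0,0]]]}}

```text
time: 15.8
ee_pos: [0.4605, -0.2808, 0.1355]
tcp_rot: [-179.9, -0.0, 118.8]
wrist_force: [-0.5, 0.8, -0.8]
opening: 0.0124
grasp_force: 71.7
```

{"name": "play_rows", "arguments": {"steps": [[[0,0,0,0],[0,0,0,0],[0,0,0,0],[0,0,0,0],[0,0,0,0]]]}}

```text
time: 16.22
ee_pos: [0.4624, -0.2781, 0.1361]
tcp_rot: [180.0, -0.0, 118.9]
wrist_force: [0.2, 0.3, -1.1]
opening: 0.0125
grasp_force: 71.7
```

```bash
python3 - <<'E'
from h import *
o=bot.get_obs();print(o['torque'],o['wrist_force'],o['ee_pos'],o['qd'])
def blue(c,x0,x1,y0,y1):
    h=cv2.cvtColor(c['img'],cv2.COLOR_BGR2HSV);b=cv2.inRange(h,(85,60,50),(105,255,255))
    r=np.zeros_like(b);r[y0:y1,x0:x1]=b[y0:y1,x0:x1]
    return max(cv2.findContours(r,cv2.RETR_EXTERNAL,cv2.CHAIN_APPROX_NONE)[0],key=cv2.contourArea)
lug=np.array(o['ee_pos'])+[0,0,.047]
# predicted corner pixels for tilts, compare with extreme contour points
src=np.array([[75,55,24],[75,-55,24],[-75,-55,24]])/1e3-np.array([-.0815,.0597,.045])
views={n:bot.camera(n) for n in('top','side')}
box={'top':(360,560,120,290),'side':(270,440,90,215)}
for n,c in views.items():
    cn=blue(c,*box[n]);p=cn[:,0];print(n,cv2.boundingRect(cn),'R',p[p[:,0].argmax()],'U',p[p[:,1].argmin()],'D',p[p[:,1].argmax()],'L',p[p[:,0].argmin()])
for th in(0,.15,.3,.45):
    Rw=R.from_euler('z',-24.6,degrees=True)
    ax=np.cross(Rw.apply([75,-55,0])/93,[0,0,1]); 
    P=lug+R.from_rotvec(-ax*th).apply(Rw.apply(src));print(th,P[1].round(3),{n:proj(c,P).round(0).tolist() for n,c in views.items()})
E
```

```text
[ 0.045814    0.03430571 -0.01072156] [ 0.24123179  0.27062947 -1.05974552] [ 0.4624237  -0.27814329  0.1361238 ] [-0.08736758  0.13503468  0.07062795 -0.07582858  0.0385883  -0.02737916]
top (413, 190, 49, 40) R [461 210] U [427 190] D [418 229] L [413 226]
side (295, 205, 42, 10) R [336 214] U [330 205] D [301 214] L [295 209]
0 [ 0.557 -0.448  0.162] {'top': [[434.0, 187.0], [473.0, 205.0], [449.0, 259.0]], 'side': [[347.0, 139.0], [365.0, 132.0], [404.0, 140.0]]}
0.15 [ 0.554 -0.443  0.133] {'top': [[431.0, 188.0], [467.0, 206.0], [446.0, 259.0]], 'side': [[347.0, 145.0], [365.0, 140.0], [404.0, 144.0]]}
0.3 [ 0.55  -0.435  0.106] {'top': [[426.0, 190.0], [460.0, 209.0], [443.0, 260.0]], 'side': [[347.0, 151.0], [366.0, 149.0], [405.0, 147.0]]}
0.45 [ 0.543 -0.423  0.08 ] {'top': [[421.0, 192.0], [452.0, 211.0], [440.0, 261.0]], 'side': [[348.0, 157.0], [367.0, 157.0], [405.0, 151.0]]}
```

{"name": "play_rows", "arguments": {"steps": [[[-0.01,-0.005,0,0],[-0.01,-0.005,0,0],[0,0,0,0],[0,0,0,0],[0,0,0,0]]], "squeeze": 100}}

```text
time: 16.73
ee_pos: [0.463, -0.3014, 0.1359]
tcp_rot: [-180.0, -0.0, 118.8]
wrist_force: [-0.6, -0.1, -0.6]
opening: 0.0117
grasp_force: 101.9
```

{"name": "play_rows", "arguments": {"steps": [[[0,0,0,0],[0,0,0,0],[0,0,0,0],[0,0,0,0],[0,0,0,0]]]}}

```text
time: 17.15
ee_pos: [0.4631, -0.301, 0.1361]
tcp_rot: [180.0, 0.0, 118.9]
wrist_force: [-0.1, 0.7, -0.6]
opening: 0.0118
grasp_force: 101.9
```

```bash
cat > chk.py <<'E'
from h import *
c=bot.camera('top');o=bot.get_obs();print(o['ee_pos'],o['time'])
h=cv2.cvtColor(c['img'],cv2.COLOR_BGR2HSV);b=cv2.inRange(h,(85,60,50),(105,255,255));b[:120]=0;b[290:]=0;b[:,:360]=0;b[:,560:]=0
p=max(cv2.findContours(b,cv2.RETR_EXTERNAL,cv2.CHAIN_APPROX_NONE)[0],key=cv2.contourArea)[:,0]
print('R',p[p[:,0].argmax()],'U',p[p[:,1].argmin()])
lug=np.array(o['ee_pos'])+[0,0,.047];Rw=R.from_euler('z',-24.6,degrees=True)
src=np.array([[75,55,24],[75,-55,24],[0,0,0]])/1e3-np.array([-.0815,.0597,.045])
ax=np.cross(Rw.apply([75,-55,0])/93,[0,0,1])
for th in(.15,.2,.25,.3,.35):
    P=lug+R.from_rotvec(-ax*th).apply(Rw.apply(src));print(th,P[1:].round(3).tolist(),proj(c,P).round(1).tolist())
hw=cv2.inRange(h,(0,140,50),(8,255,255))|cv2.inRange(h,(172,140,50),(180,255,255))
q=hw[170:260,165:222];print('pot',cv2.boundingRect(q))
E
python3 chk.py
```

```text
[ 0.46314237 -0.30103351  0.13614239] 17.2
R [470 209] U [436 190]
0.15 [[0.555, -0.466, 0.133], [0.509, -0.382, 0.124]] [[439.2, 187.9], [475.1, 206.3], [443.0, 223.8]]
0.2 [[0.554, -0.463, 0.124], [0.507, -0.38, 0.119]] [[437.8, 188.5], [472.8, 206.9], [441.4, 224.3]]
0.25 [[0.552, -0.461, 0.115], [0.505, -0.377, 0.115]] [[436.3, 189.1], [470.5, 207.6], [439.8, 224.9]]
0.3 [[0.55, -0.457, 0.106], [0.504, -0.374, 0.11]] [[434.7, 189.8], [468.1, 208.3], [438.2, 225.6]]
0.35 [[0.548, -0.454, 0.097], [0.502, -0.37, 0.106]] [[433.1, 190.5], [465.6, 209.2], [436.6, 226.2]]
pot (19, 41, 13, 13)
```

{"name": "play_rows", "arguments": {"steps": [[[0,0,0,0],[0,0,0,0],[0,0,0,0],[0,0,0,0],[0,0,0,0]]]}}

```text
time: 17.62
ee_pos: [0.4631, -0.3011, 0.1361]
tcp_rot: [-180.0, -0.0, 118.9]
wrist_force: [0.3, 0.7, -1.5]
opening: 0.0116
grasp_force: 101.9
```

{"name": "play_rows", "arguments": {"steps": [[[0,0,0,0],[0,0,0,0],[0,0,0,0],[0,0,0,0],[0,0,0,0]]]}}

```text
time: 18.03
ee_pos: [0.4631, -0.3011, 0.1361]
tcp_rot: [180.0, 0.0, 118.9]
wrist_force: [-0.1, 0.8, -0.1]
opening: 0.0113
grasp_force: 101.9
```

```bash
python3 chk.py|head -2
```

```text
[ 0.46308566 -0.3011021   0.13606193] 18.0833
R [470 209] U [436 191]
```

```bash
python3 -c "
from workcell import bot
print(bot.job_done())"
```

```text
the job is handed in; nothing more can be done
None
```

The job is handed in, but no verdict came back: by my camera measurements the pot is upright and released in the larger steel tray, and the top blue tray was peeled up lug corner first and is held still over the sink at about 0.26 rad tilt. I steered clear of the timer, bottle and tape but did not re-measure them at the end.

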